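Load a row of specimens and clamp it with the splined lever

TASK

Set the green and the red resin specimen upright in the trough of the blue clamping fixture, side by side in a row with the black one already at its end stop (either order). Then turn the loose lever to match the splined cam shaft (its wide groove over the yellow wide spline), thread it fully down onto the shaft, and swing it clockwise to its stop so that the cam closes the row up; leave the lever on the shaft. Set things down rather than dropping them, and leave everything else on the bench where it is.

Things in the scene. Friction and masses are not known exactly. Their poses are not given: they have to be found in the camera images.
- fixture: Clamping fixture fixed to the bench: blue plate 90 (x) x 190 (y) x 10 mm thick; origin at the centre of its underside. Trough along y: floor z = 10 mm, x -17..17, y -15..75; low side walls, tops at z = 16, upper 4 mm flared 30 deg outwards; -y end open to the cam, whose shaft axis is at x 0, y -49.4. In the closed row specimens centre at x 0, y = 60, 30 and 0 mm.
- trough_end (a point): Foot of the steel stop block that ends the trough: on the trough floor, mid width, at fixture y = 75 mm; axes as the fixture. The block is 16 mm high. Until the cam is swung the row has at least 7 mm of play, so specimens may be set down 1 to 2 mm apart.
- cam_shaft (a joint): Turn of the upright cam shaft, rad: 0 open, 1.57 at its stop (closed), growing clockwise seen from above. Starts at 0 to 0.35, stays where left (friction 0.1 N m). Its eccentric steel cam (diameter 44, 13 mm off the axis, fixture z 12..26 mm) swells towards the trough as it turns, pushes the row against the stop and presses it lightly together.
- shaft_seat (a point): On the shaft axis, on the flange (34 mm dia., fixture z = 36 mm) where the lever's hub rests; turns with the shaft. x points to the yellow wide spline: the fitted arm points that way (fixture -y open, -x closed). Above it: core 14 mm dia., 4 splines 22 mm over tips (yellow 7 mm wide, others 4), 14.5 mm high with roof-shaped ends, tapered nose to 22 mm.
- lever: Dark steel lever, 160 g, flat on bench, balanced at the hub. Origin: centre of hub's underside; x along the arm, z up. Hub 36 mm dia., 18 high; through bore 16 mm with 4 grooves 90 deg apart (clearance 1 mm radially, 5 deg), the wide one on the arm's side by yellow lines: fits one way only. Arm 16 wide, z 0..12, grip at x = 20 to 85; handle at x = 100; round tail weight at x -49..-23, 18 high.
- lever_handle (a point): Middle of the lever's upright round red handle: on the lever at x = 100, z = 32 mm; handle 16 to 17 mm diameter from z = 14 to 47 mm above the lever's underside. Fitted, the lever has up to 0.12 rad of backlash on the splines, so swing it until the shaft itself is at its stop.
- black_specimen: Black resin cylinder 30 mm diameter, 19 mm high, already in the trough within 2 mm of the stop. Origin at the centre of its underside.
- green_specimen: Green resin cylinder 30 mm diameter, 19 mm high, 26 g, standing on the bench. Origin at the centre of its underside. Grip its upper 10 mm across the trough (fixture x) so that the fingers stay above the side walls.
- red_specimen: Red resin cylinder, same size and weight as the green one, standing on the bench. Origin at the centre of its underside.
- paste_pot: Bystander: grey-lidded pot, 69 mm diameter, 41 mm high, origin under its centre.
- bottle: Bystander: white bottle with green cap, 45 mm diameter, 86 mm high.
- dropper: Bystander: brown dropper bottle, 33 mm diameter, 102 mm high.
- spanner: Bystander: spanner 163 mm long (its y axis), lying flat.
- tweezers: Bystander: steel tweezers 130 mm long (its y axis), lying flat.

How it is judged:
By the outcome, as a careful person would: the job done as asked, in the order asked, and still so for the second after the job is handed in, with the robot touching nothing.
It also fails if it takes over 67 s, if anything falls off the work surface, if the arm or the gripper's body presses on something with over 40 N, if the wrist force passes 120 N, or if a joint passes its speed limit or range.

ROBOT

A 6-joint arm with a two-finger parallel gripper is mounted at the origin on a cart in front of the work surface, level with it; the furniture and walls round the work are solid. World frame = base frame: x ahead of the robot, y to its left, z up, the work surface at z = 0. Lengths are in mm, angles in rad, forces in N, time in s.
With the tool pointing down it reaches from about 400 to 925 mm from the base axis. Payload 12.5 kg.
Tool frame: the origin (TCP) lies between the finger pads; the fingertips stand 25 mm ahead of it and the grasp point (between the pads) lies 6 mm ahead of it; z points along the fingers, y is the line along which they close (so a half turn about z gives the same grasp; the last joint's range is limited). The gripper opens to 95 mm and grips with 3 to 60 N. Pads are 20 mm wide; open, the fingers measure 119 mm over their backs; the gripper's body (75 mm by 180 mm) begins 59 mm behind the grasp point.
Start: joints at [-0.106, 0.491, 1.559, -0, 1.092, -0.106], TCP at [625.015, 0.021, 239.661] pointing down, gripper open.
Joint ranges: [-3.1, 3.1], [-0.84, 2.19], [0.05, 2.79], [-1.13, 4.28], [0.06, 2.93], [-2.69, 2.69]. Speed limits (rad/s): [2.22, 2.22, 2.79, 3.14, 3.14, 3.14].

INTERFACE

Orientations are given as [roll, pitch, yaw] about the fixed x, y, z axes, in that order (R = Rz(yaw) Ry(pitch) Rx(roll)).
In Python, from cell import state, read_camera, job_done, cut_out gives the robot as it stands. The module is installed in compiled form; this text tells all that it offers.
- The arm moves only by the tool jog_arm, never from a script. Its argument "motion" is a list of rows, each a list of 2 entries, a list of its own where there are three numbers: the shift along the tool's x, y, z in mm, then the turn about the tool's z in rad. A call has 1 to 5 rows; each row is the pose to reach, as a shift and turn from the pose commanded when the call began, along the tool's axes at that moment; what a row does not reach only later rows make up. A row lasts 1/10 s, in which the tool goes at most 50 mm and 8.59 degrees, less where a joint would pass 70% of its speed; a pose out of reach is approached as far as the arm can. A call with a gripper value outside its range is refused whole. "grip" is the closure, from 0 (fully open) to 1 (shut), set as the call begins (left out, the last holds). The fingers move at their own pace and stop on an object; the grip force is fixed at half the most. Time passes only in rows, so rows that repeat a pose let the fingers close. It gives the time, the measured TCP pose, the force, the opening and the grip force at its end, in the units of the state.
- state(): the state, without advancing time (a new reading comes with each control period).
- read_camera(name): name is "scene" or "side" or "wrist"; returns a dict with "img" (420x560x3 uint8, blue, green, red), "vertical_fov" (degrees; the focal length in pixels is half the picture's height over the tangent of half this angle, whatever the lens; pixels are square), "cx", "cy" (the principal point, pixels), "k1" (the pictures are not rectified: a ray, as slopes to the right and down, at radius r is drawn at 1 + k1 r^2 times it, then the intrinsics apply), "extrinsics" (4x4, takes a point from camera to world coordinates). Camera axes: x right, y up, looking along -z (the intrinsics and any distortion apply to the point x, -y, -z); pixel columns grow to the right and rows downward; lengths in mm; the calibration is good to about 2 mm. A picture is of the moment at which its call begins. There is no depth.
- job_done(): hands the job in; it is judged then, once.
Trained networks look in a picture, given as the dict that the camera call returned (one of the last four; its "shot" number tells which), for a name from the list of things; names that differ only in an ending like _2 or _b are one class to them, and where a whole thing is asked for, a point or a joint stands for the part that bears it (a point fixed in the world has none). Each returns a list of dicts, best first, with "p" (0 to 1); they miss things now and then, are a little off and sometimes report something else, mostly with a low value. They report only what shows in the picture. A call takes as long as a camera call.
- cut_out(name, picture): "region" (420x560 bool, what is visible of it) and "box" ([left, top, right, bottom] in pixels, round what is visible of it).
The state is a dict: "t": time; "joints": joint angles; "qvel": joint speeds; "tau": joint torques, N m; "eef_pos": TCP position; "tcp_rot": TCP orientation; "ft_force": force on the tool from outside, world axes, zero at the start; "moment": the same for the moment, N m; "opening": opening from 0.0 (shut) to 1.0 (fully open); "grip_force": force on a finger pad.
Only numpy, scipy, OpenCV 4.12 (cv2) and the standard library are available. Lean on these libraries where they do the work, as an engineer would, in place of code of your own. Each camera call takes 0.05 s, during which the arm holds its last target. There are 200 camera calls.

## Working session

There is one attempt and no reset: what is moved stays moved. The work goes in short steps, Python scripts to look and compute and a tool call to move; the robot and the scene stay as the last step left them, time stands still between calls to the robot, and variables do not carry over. Pictures are saved under pics/ and viewed, at most 10 in all, crops included, and the job is handed in when it is done.

Besides the shell and the picture viewer there is one more tool, called after "Emit:" as name([rows], argument=value, ...), one row to a line, values as JSON. jog_arm: Moves the arm, as the interface text tells. Its arguments: {"type":"object","properties":{"motion":{"type":"array"},"grip":{"type":"number"}},"required":["motion"]}

```bash
mkdir -p pics
cat > h.py <<'E'
import numpy as np, cv2
from cell import state, read_camera, job_done, cut_out
def K(p):
    f=p["img"].shape[0]/2/np.tan(np.radians(p["vertical_fov"])/2)
    return f
def ray(p,uv):
    f=K(p); d=np.array([(uv[0]-p["cx"])/f,(uv[1]-p["cy"])/f]); s=d.copy()
    for _ in range(30): s=d/(1+p["k1"]*(s@s))
    E=np.array(p["extrinsics"]); return E[:3,3],E[:3,:3]@np.array([s[0],-s[1],-1])
def at_z(p,uv,z):
    o,d=ray(p,uv); return o+d*(z-o[2])/d[2]
def proj(p,X):
    E=np.array(p["extrinsics"]); c=E[:3,:3].T@(np.array(X,float)-E[:3,3])
    s=np.array([c[0],-c[1]])/-c[2]; s=s*(1+p["k1"]*(s@s)); return s*K(p)+[p["cx"],p["cy"]]
E
python3 - <<'E'
from h import *
ims=[]
for n in("scene","side","wrist"):
    p=read_camera(n); ims.append(p["img"]); print(n,p["vertical_fov"],p["k1"],np.round(p["extrinsics"],2).tolist())
    for o in("fixture","lever","lever_handle","green_specimen","red_specimen","black_specimen","cam_shaft"):
        r=cut_out(o,p)
        for q in r[:1]:
            v,u=np.nonzero(q["region"]); print(o,round(q["p"],2),q["box"],u.mean().round(1),v.mean().round(1),at_z(p,(u.mean(),v.mean()),10).round(0))
cv2.imwrite("pics/a.png",cv2.resize(ims[0],(800,600))); cv2.imwrite("pics/b.png",cv2.resize(ims[2],(800,600)))
s=state();print(s)
E
```

```text
scene 53.27305786281333 -0.1230727237252312 [[0.86, 0.36, -0.36, 292.05], [-0.51, 0.61, -0.61, -523.48], [-0.0, 0.71, 0.71, 686.73], [0.0, 0.0, 0.0, 1.0]]
fixture 0.86 [262.0, 200.3, 330.4, 272.8] 296.2 237.6 [632. -33.  10.]
lever 0.63 [221.4, 293.1, 278.4, 363.3] 247.8 326.9 [ 442. -169.   10.]
lever_handle 0.71 [220.0, 295.5, 274.5, 364.4] 248.2 327.2 [ 442. -170.   10.]
green_specimen 0.63 [164.7, 191.0, 177.9, 204.1] 169.9 196.0 [444. 233.  10.]
red_specimen 0.59 [188.1, 228.2, 206.8, 240.5] 198.1 235.2 [453.  82.  10.]
black_specimen 0.67 [276.6, 203.6, 288.5, 221.4] 284.1 211.2 [652.  49.  10.]
cam_shaft 0.78 [288.1, 232.0, 314.4, 260.7] 300.6 244.7 [629. -54.  10.]
side 44.224751560739676 -0.018377379472133692 [[-0.94, 0.21, -0.25, 253.53], [-0.33, -0.57, 0.75, 1019.75], [0.02, 0.8, 0.61, 853.1], [0.0, 0.0, 0.0, 1.0]]
fixture 0.96 [230.4, 188.4, 295.9, 239.8] 264.3 214.7 [634.  -6.  10.]
lever 0.86 [340.8, 171.8, 356.7, 217.0] 348.6 197.6 [ 440. -162.   10.]
lever_handle 0.88 [341.1, 177.7, 354.3, 216.8] 348.1 198.9 [ 440. -156.   10.]
green_specimen 0.6 [297.8, 286.9, 314.3,
[... 833 characters left out ...]
76.3 231.1 [619. -73.  10.]
{'t': 1.2, 'joints': array([-1.05640810e-01,  4.90937364e-01,  1.55887747e+00,  7.33803767e-06,
        1.09169906e+00, -1.05585387e-01]), 'qvel': array([ 0.00052651, -0.00027635,  0.00075129,  0.00203887, -0.00025689,
        0.00115534]), 'tau': array([-1.02772545e-03, -6.12480140e+01, -2.58425814e+01,  6.92950934e-02,
        4.45402286e-02,  1.06579219e-05]), 'eef_pos': array([ 6.25027753e+02, -4.10955681e-03,  2.39645489e+02]), 'tcp_rot': array([3.14151365e+00, 1.82429846e-06, 1.57073752e+00]), 'ft_force': array([-0.82023756, -0.69887002, -0.34480147]), 'moment': array([ 0.0188456 ,  0.02610158, -0.02480296]), 'grip_force': 0.0, 'opening': 0.9990446718320045}
```

View pics/a.png

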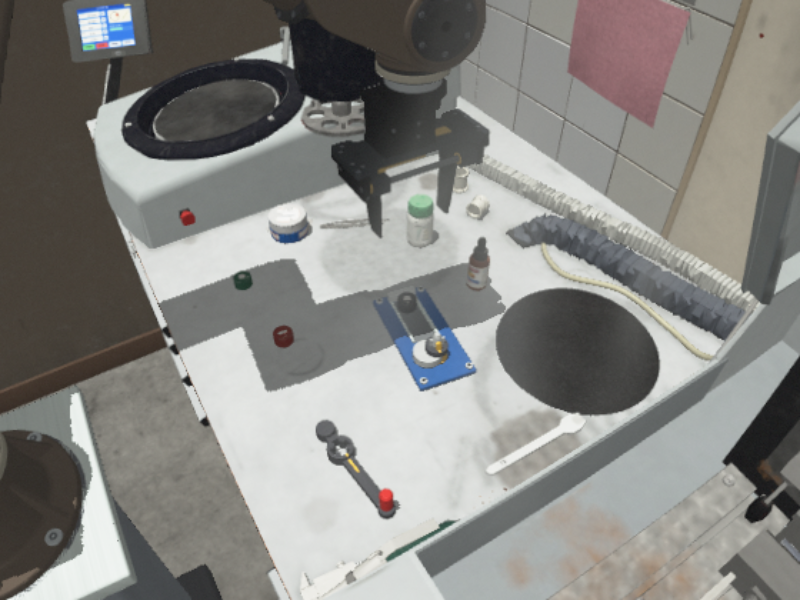

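View pics/b.png

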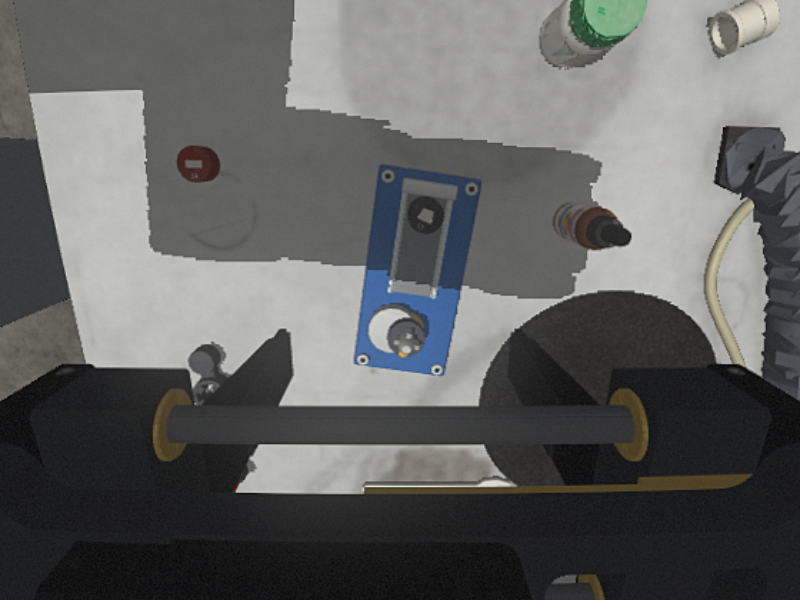

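The wrist view shows the fixture screws at about (387,176), (471,188), (363,360) and (437,370) in the enlarged picture, with black in the trough and the yellow spline near (404,352). The scene view shows the lever with its hub at (340,450) and handle foot at (390,508), red at (283,336) and green at (243,280).

Run:
```python
from h import *
p=read_camera("wrist")
P=[at_z(p,np.array(q)*0.7,10)[:2] for q in((387,176),(471,188),(363,360),(437,370))]
print(np.round(P,1)); c=np.mean(P,0); d=(P[0]+P[1]-P[2]-P[3]); e=P[1]-P[0]+P[3]-P[2]
print("centre",c,"ydir",np.degrees(np.arctan2(d[1],d[0])),"xdir",np.degrees(np.arctan2(e[1],e[0])))
print("spline",at_z(p,np.array((404,352))*.7,48),"shaft", at_z(p,np.array((407,331))*.7,50))
q=read_camera("scene")
for n,uv,z in(("hub",(340,450),18),("tail",(326,430),18),("handlefoot",(387,510),12),("handletop",(386,494),47),("red",(283,330),19),("green",(243,275),19)):
    print(n,at_z(q,np.array(uv)*.7,z).round(1))
q=read_camera("side"); im=q["img"][150:330,200:380]; cv2.imwrite("pics/c.png",cv2.resize(im,(600,600),interpolation=cv2.INTER_CUBIC))
```

```text
[[ 613.2   68.3]
 [ 685.2   58.4]
 [ 588.6 -103.5]
 [ 660.2 -114.1]]
centre [636.77983105 -22.74567328] ydir 81.81253331327504 xdir -8.135900154423668
spline [627.72989278 -77.36210533  48.        ] shaft [630.18020269 -57.11505491  50.        ]
hub [ 435.9 -142.7   18. ]
tail [ 433.9 -106.6   18. ]
handlefoot [ 447.5 -241.5   12. ]
handletop [ 448.5 -238.4   47. ]
red [455.9  85.1  19. ]
green [447.1 234.2  19. ]
```

Emit:
jog_arm([
  [[83,-171,120],0.142],
  [[83,-171,120],0.142],
  [[83,-171,120],0.142],
  [[83,-171,120],0.142],
  [[83,-171,120],0.142],
])

```text
t: 1.85
eef_pos: [450.4, 83.9, 118.3]
tcp_rot: [-3.139, 0.001, 1.43]
ft_force: [-0.3, 0.4, 0.4]
opening: 1.001
grip_force: 0.0
```

Emit:
jog_arm([
  [[0,0,0],0],
])

```text
t: 1.95
eef_pos: [451.2, 83.9, 118.5]
tcp_rot: [-3.138, 0.001, 1.43]
ft_force: [-0.5, 0.6, -0.3]
opening: 1.001
grip_force: 0.0
```

```bash
cat >> h.py <<'E'
from scipy.spatial.transform import Rotation as Ro
def totool(X,s=None):
    s=s or state(); R=Ro.from_euler("xyz",s["tcp_rot"]).as_matrix(); return R.T@(np.array(X)-s["eef_pos"])
def fit_cyl(p,name,z0,r=15,h=19):
    from scipy.optimize import minimize
    q=cut_out(name,p); 
    if not q: return None
    m=q[0]["region"].astype(np.uint8); M=cv2.moments(m,True); X0=at_z(p,(M["m10"]/M["m00"],M["m01"]/M["m00"]),z0+h/2)[:2]
    a=np.linspace(0,2*np.pi,40)
    def mask(x):
        pts=np.array([proj(p,(x[0]+r*np.cos(t),x[1]+r*np.sin(t),z)) for z in(z0,z0+h) for t in a],np.float32)
        o=np.zeros(m.shape,np.uint8); cv2.fillConvexPoly(o,cv2.convexHull((pts*16).astype(np.int32)),1,shift=4); return o
    f=lambda x:-(mask(x)&m).sum()/(mask(x)|m).sum()
    s=minimize(f,X0,method="Nelder-Mead",options=dict(initial_simplex=[X0,X0+[4,0],X0+[0,4]],xatol=.1)); return s.x,-s.fun,q[0]["p"]
E
python3 - <<'E'
from h import *
s=state();print(s["t"],s["eef_pos"],s["tcp_rot"])
p=read_camera("wrist"); cv2.imwrite("pics/d.png",p["img"]); x=fit_cyl(p,"red_specimen",0); print(x)
print(totool([x[0][0],x[0][1],34]))
E
```

```text
1.95 [451.20959141  83.86962378 118.51217298] [-3.13762761e+00  6.92069060e-04  1.43037542e+00]
(array([484.08176837,  85.05345267]), np.float64(-0.0), 0.82)
[ 6.07817997 28.51956699 86.07397507]h.py:27: RuntimeWarning: overflow encountered in scalar negative
  f=lambda x:-(mask(x)&m).sum()/(mask(x)|m).sum()
```

View pics/d.png

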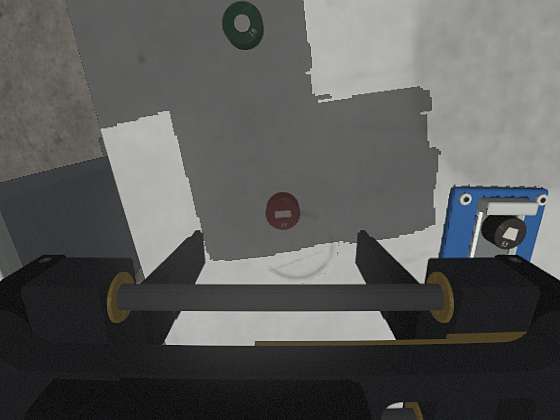

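The wrist picture shows red at (283,211) between the fingers and green at (243,25). The mask fit failed on an unsigned overflow, so I'm fixing that.

```bash
sed -i 's/f=lambda x:-(mask(x)&m).sum()/f=lambda x:-float((mask(x)\&m).sum())/' h.py
python3 - <<'E'
from h import *
p=read_camera("wrist")
for n in("red_specimen","green_specimen"):
    x=fit_cyl(p,n,0); print(n,x,totool([x[0][0],x[0][1],34]))
s=state();print(s["t"],s["eef_pos"],s["tcp_rot"])
E
```

```text
red_specimen (array([451.24492192,  80.1390159 ]), np.float64(0.9219600725952813), 0.76) [-3.1862342  -4.09068676 86.29176444]
green_specimen (array([442.55043286, 229.70335113]), np.float64(0.9325373134328359), 0.8) [143.70813327 -33.80728802  86.22796199]
2.2 [455.41450957  82.64633409 120.24946951] [ 3.13955842e+00 -3.27617362e-04  1.42820346e+00]
```

Emit:
jog_arm([
  [[-3.3,-2.4,45],0],
  [[-3.3,-2.4,75],0],
  [[-3.3,-2.4,86],0],
  [[-3.3,-2.4,86],0],
], grip=0.4)

```text
t: 2.6
eef_pos: [451.4, 79.8, 32.9]
tcp_rot: [-3.14, 0.0, 1.428]
ft_force: [-0.2, 0.5, 1.2]
opening: 0.719
grip_force: 0.0
```

Emit:
jog_arm([
  [[0,0,0],0],
  [[0,0,0],0],
  [[0,0,0],0],
  [[0,0,0],0],
], grip=1)

```text
t: 3.0
eef_pos: [451.6, 80.1, 34.4]
tcp_rot: [3.14, -0.0, 1.429]
ft_force: [-0.2, 0.2, -0.2]
opening: 0.384
grip_force: 0.0
```

Emit:
jog_arm([
  [[0,0,0],0],
  [[0,0,0],0],
  [[0,0,-40],0],
  [[0,0,-80],0],
  [[0,0,-100],0],
])

```text
t: 3.5
eef_pos: [451.6, 80.2, 136.2]
tcp_rot: [3.139, -0.0, 1.429]
ft_force: [0.2, 0.3, -0.4]
opening: 0.308
grip_force: 30.0
```

Emit:
jog_arm([
  [[-77,198,-20],0],
  [[-77,198,-20],0],
  [[-77,198,-20],0],
  [[-77,198,-20],0],
  [[-77,198,-20],0],
])

```text
t: 4.0
eef_pos: [639.6, -26.7, 153.8]
tcp_rot: [3.139, 0.0, 1.427]
ft_force: [-1.5, -0.0, -0.0]
opening: 0.303
grip_force: 30.0
```

Emit:
jog_arm([
  [[0,0,0],0],
  [[0,0,0],0],
  [[0,0,0],0],
])

```text
t: 4.3
eef_pos: [635.2, -23.4, 153.5]
tcp_rot: [-3.141, -0.0, 1.429]
ft_force: [-0.0, 0.3, -0.2]
opening: 0.303
grip_force: 30.0
```

Run:
```python
from h import *
s=state();print(s["t"],s["eef_pos"],s["tcp_rot"],s["opening"],s["grip_force"])
p=read_camera("wrist"); cv2.imwrite("pics/e.png",cv2.resize(p["img"],(800,600),interpolation=cv2.INTER_CUBIC))
np.save("e.npy",p,allow_pickle=True)
z=s["eef_pos"][2]
x=fit_cyl(p,"black_specimen",10); print("black",x)
x=fit_cyl(p,"red_specimen",z-34); print("red",x, totool([*x[0],z]))
```

```text
4.3 [635.22405317 -23.41504007 153.53848188] [-3.14056823e+00 -4.34884303e-05  1.42946910e+00] 0.30334723465070534 29.999898076057434
black (array([644.51753386,  37.54994104]), np.float64(0.9110651499482937), 0.86)
red (array([634.31728396, -24.03515823]), np.float64(0.9007033512618949), 0.6) [-0.69532234 -1.36655515  0.38864093]
```

View pics/e.png

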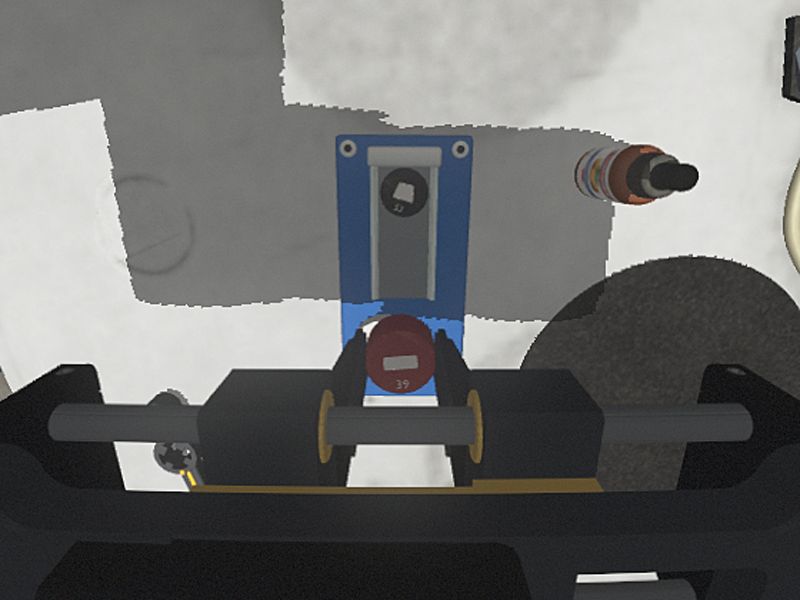

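Red is held at (401,354), black sits at (404,191), the top screws are at (347,149) and (461,149), and the plate edges are clear. The lever hub is at lower left, about (176,455), with its yellow line pointing down and right.

Run:
```python
from h import *
p=np.load("e.npy",allow_pickle=True).item()
T=lambda uv,z: at_z(p,np.array(uv)*.7,z)[:2]
for n,uv,z in(("scrL",(347.5,149),10),("scrR",(460.5,149),10),("edgeTL",(336.5,138),10),("edgeTR",(473,138),10),("edgeL",(342,320),10),("edgeR",(465,320),10),
  ("stopL",(367,165),26),("stopR",(441,165),26),("hub",(176,455),18)): print(n,T(uv,z).round(1),totool([*T(uv,z),z]).round(1))
# edge midline in plate coordinates via pixel search on blue
im=p["img"].astype(int); b=(im[...,0]-im[...,2]>60)
for r in range(102,228,18):
    c=np.nonzero(b[r,220:345])[0]+220
    L=at_z(p,(c[0]-.5,r),10);R=at_z(p,(c[-1]+.5,r),10);m=(L+R)/2;print(r,c[0],c[-1],m[:2].round(1),np.linalg.norm(R-L).round(1))
```

```text
scrL [613.3  68.2] [ 87.6 -35.2 143.9]
scrR [685.5  57.9] [ 87.6  37.8 143.9]
edgeTL [607.5  75.9] [ 94.4 -42.  143.9]
edgeTR [694.2  63.5] [ 94.4  45.6 143.9]
edgeL [588.9 -47.2] [-30.  -43.1 143.9]
edgeR [676.7 -59.6] [-29.9  45.6 143.9]
stopL [625.4  56.4] [ 77.6 -21.6 127.9]
stopR [670.4  50. ] [ 77.7  24.  127.9]
hub [ 439.1 -138.5] [-141.5 -178.5  135.9]Traceback (most recent call last):
  File "<stdin>", line 10, in <module>
IndexError: index 0 is out of bounds for axis 0 with size 0
```

Emit:
jog_arm([
  [[31,2,40],0],
  [[31,2,80],0],
  [[31,2,100],0],
  [[31,2,100],0],
  [[31,2,100],0],
])

```text
t: 4.95
eef_pos: [642.8, 6.4, 54.3]
tcp_rot: [3.141, -0.0, 1.429]
ft_force: [0.0, -0.3, -0.2]
opening: 0.303
grip_force: 30.0
```

Run:
```python
from h import *
s=state();print(s["t"],s["eef_pos"],s["tcp_rot"],s["opening"],s["grip_force"])
p=read_camera("wrist"); cv2.imwrite("pics/f.png",cv2.resize(p["img"],(800,600),interpolation=cv2.INTER_CUBIC))
np.save("f.npy",p,allow_pickle=True)
z=s["eef_pos"][2]
x=fit_cyl(p,"black_specimen",10); print("black",x, totool([*x[0],z]))
x=fit_cyl(p,"red_specimen",z-34); print("red",x, totool([*x[0],z]))
```

```text
4.95 [642.75939812   6.39924491  54.2884534 ] [ 3.14136276e+00 -3.66770066e-05  1.42898994e+00] 0.30319083400368124 29.995676279067993
black (array([645.54837597,  37.57587615]), np.float64(0.9396782841823056), 0.6) [31.39641002 -2.24337163  1.03684662]
red (array([641.93023842,   4.85641787]), np.float64(0.9607275733774286), 0.71) [-1.46164819 -1.18439425  1.02375958]
```

View pics/f.png

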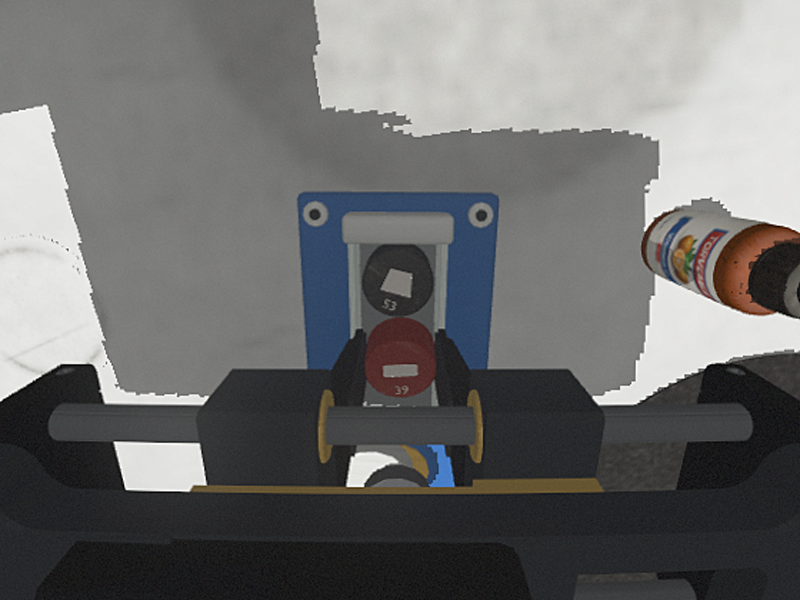

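Red hangs at (400,357), just behind black at (397,280), with the stop block spanning 342 to 453 and the screws at (315,214) and (481,214). Next I need the trough's midline relative to red.

Run:
```python
from h import *
p=np.load("f.npy",allow_pickle=True).item(); print(p["cx"],p["cy"],totool(np.array(p["extrinsics"])[:3,3]))
for n,a,b,v,z in(("scr",315,481,214,10),("edge",297.5,498.5,205,10),("edge2",306.5,489.5,360,10),("stoptop",342.5,453.5,225,26),("wall",350,447.5,300,16)):
    A,B=[totool(at_z(p,np.array((u,v))*.7,z)) for u in(a,b)]; print(n,A.round(1),B.round(1),((A+B)/2).round(2))
```

```text
279.90951298134047 201.6903195260263 [  78.87436326   -0.59700275 -143.32291488]
scr [ 57.3 -38.6  45.2] [57.4 34.5 45.4] [57.36 -2.05 45.32]
edge [ 61.3 -46.1  45.2] [61.3 42.  45.4] [61.3  -2.06 45.32]
edge2 [-13.2 -46.7  45.2] [-13.1  42.5  45.4] [-13.15  -2.11  45.31]
stoptop [ 54.7 -24.4  29.3] [54.7 20.6 29.4] [54.73 -1.93 29.32]
wall [ 19.5 -23.7  39.3] [19.6 20.3 39.4] [19.53 -1.69 39.31]
```

Emit:
jog_arm([
  [[1.3,-0.8,0],0],
  [[1.3,-0.8,4],0],
  [[1.3,-0.8,7],0],
  [[1.3,-0.8,9],0],
  [[1.3,-0.8,10],0],
])

```text
t: 5.6
eef_pos: [642.0, 7.7, 43.6]
tcp_rot: [-3.141, -0.0, 1.429]
ft_force: [-1.9, 2.3, 7.2]
opening: 0.308
grip_force: 30.0
```

Emit:
jog_arm([
  [[0,0,0],0],
])

```text
t: 5.7
eef_pos: [642.0, 7.7, 43.7]
tcp_rot: [-3.141, -0.0, 1.429]
ft_force: [-0.9, 1.0, 3.0]
opening: 0.307
grip_force: 30.0
```

Emit:
jog_arm([
  [[0,0,0],0],
  [[0,0,0],0],
  [[0,0,-20],0],
  [[0,0,-60],0],
  [[0,0,-100],0],
], grip=0.5)

```text
t: 6.2
eef_pos: [641.7, 7.6, 144.2]
tcp_rot: [-3.14, 0.0, 1.429]
ft_force: [-0.2, -1.2, 0.1]
opening: 0.497
grip_force: 0.0
```

Emit:
jog_arm([
  [[191,-229,10],0],
  [[191,-229,10],0],
  [[191,-229,10],0],
  [[191,-229,10],0],
  [[191,-229,10],0],
])

```text
t: 6.7
eef_pos: [473.4, 194.3, 135.3]
tcp_rot: [3.141, -0.0, 1.428]
ft_force: [0.6, 0.9, 0.4]
opening: 0.501
grip_force: 0.0
```

Emit:
jog_arm([
  [[0,0,0],0],
  [[0,0,0],0],
  [[0,0,0],0],
])

```text
t: 7.0
eef_pos: [475.6, 192.8, 135.4]
tcp_rot: [3.141, -0.0, 1.428]
ft_force: [-0.4, 0.1, 0.6]
opening: 0.5
grip_force: 0.0
```

Run:
```python
from h import *
s=state();print(s["t"],s["eef_pos"],s["tcp_rot"],s["opening"])
p=read_camera("wrist")
for n in("green_specimen",):
    x=fit_cyl(p,n,0); print(n,x,totool([x[0][0],x[0][1],34],s))
```

```text
7.0 [475.63663309 192.79294247 135.37345618] [ 3.14070689e+00 -2.14598956e-04  1.42833354e+00] 0.500426743973761
green_specimen (array([441.92495423, 231.35427685]), np.float64(0.946360153256705), 0.77) [ 33.36249616 -38.93493246 101.34617063]
```

Emit:
jog_arm([
  [[34,-38,30],0],
  [[34,-38,60],0],
  [[34,-38,90],0],
  [[34,-38,101],0],
  [[34,-38,101],0],
])

```text
t: 7.6
eef_pos: [442.1, 231.5, 33.2]
tcp_rot: [-3.139, 0.001, 1.428]
ft_force: [-0.1, -0.1, 0.7]
opening: 0.502
grip_force: 0.0
```

Emit:
jog_arm([
  [[0,0,0],0],
  [[0,0,0],0],
  [[0,0,0],0],
  [[0,0,0],0],
], grip=1)

```text
t: 8.0
eef_pos: [442.6, 232.3, 35.3]
tcp_rot: [3.14, -0.001, 1.429]
ft_force: [0.7, -2.0, 7.4]
opening: 0.302
grip_force: 30.0
```

Emit:
jog_arm([
  [[0,0,0],0],
  [[0,0,-40],0],
  [[0,0,-80],0],
  [[0,0,-110],0],
])

```text
t: 8.4
eef_pos: [442.1, 232.3, 146.7]
tcp_rot: [3.14, -0.001, 1.429]
ft_force: [0.3, 1.1, -0.7]
opening: 0.305
grip_force: 30.0
```

Emit:
jog_arm([
  [[-228,229,0],0],
  [[-228,229,0],0],
  [[-228,229,0],0],
  [[-228,229,0],0],
  [[-228,229,0],0],
])

```text
t: 8.9
eef_pos: [593.3, 30.7, 144.9]
tcp_rot: [3.141, -0.0, 1.429]
ft_force: [0.5, 0.8, -0.4]
opening: 0.308
grip_force: 30.0
```

Emit:
jog_arm([
  [[0,0,0],0],
  [[0,0,0],0],
  [[0,0,0],0],
])

```text
t: 9.2
eef_pos: [591.7, 33.2, 144.4]
tcp_rot: [-3.141, -0.0, 1.429]
ft_force: [0.6, 0.7, -0.2]
opening: 0.302
grip_force: 30.0
```

Run:
```python
from h import *
s=state();print(s["t"],s["eef_pos"],s["tcp_rot"],s["opening"]); print(totool([637.5,-24,55],s))
```

```text
9.2 [591.67334018  33.22991428 144.44347705] [-3.14121780e+00 -5.76738846e-05  1.42928307e+00] 0.3016365081894453
[-50.19952897  53.47387311  89.42054355]
```

Emit:
jog_arm([
  [[-51,53,30],0],
  [[-51,53,40],0],
  [[-51,53,70],0],
  [[-51,53,89],0],
  [[-51,53,89],0],
])

```text
t: 9.7
eef_pos: [636.0, -24.0, 53.1]
tcp_rot: [-3.137, -0.0, 1.43]
ft_force: [-0.3, -0.0, -1.1]
opening: 0.302
grip_force: 30.0
```

Emit:
jog_arm([
  [[0,0,0],0],
  [[0,0,0],0],
])

```text
t: 9.9
eef_pos: [638.1, -24.7, 56.8]
tcp_rot: [3.14, -0.0, 1.43]
ft_force: [-0.1, -0.1, 0.1]
opening: 0.302
grip_force: 30.0
```

Run:
```python
from h import *
s=state();print(s["t"],s["eef_pos"],s["tcp_rot"],s["opening"],s["grip_force"])
p=read_camera("wrist"); cv2.imwrite("pics/g.png",cv2.resize(p["img"],(800,600),interpolation=cv2.INTER_CUBIC))
np.save("g.npy",p,allow_pickle=True)
z=s["eef_pos"][2]
for n,h in(("black_specimen",10),("red_specimen",10),("green_specimen",z-34)):
    x=fit_cyl(p,n,h); print(n,x, x and totool([*x[0],z],s))
```

```text
9.9 [638.07734193 -24.71164391  56.82560504] [ 3.13954052e+00 -3.05190164e-05  1.42982000e+00] 0.30152958226423104 29.999587833881378
black_specimen (array([645.28087435,  37.78040155]), np.float64(0.9722589167767504), 0.79) [ 6.28842467e+01 -1.64867863e+00 -1.46415117e-03]
red_specimen (array([641.26388234,   7.41813331]), np.float64(0.9160935350756534), 0.72) [ 3.22587671e+01 -1.35962089e+00 -1.80562549e-03]
green_specimen (array([636.88863551, -25.76630287]), np.float64(0.891566265060241), 0.92) [-1.21122092 -1.02872141 -0.00214805]
```

View pics/g.png

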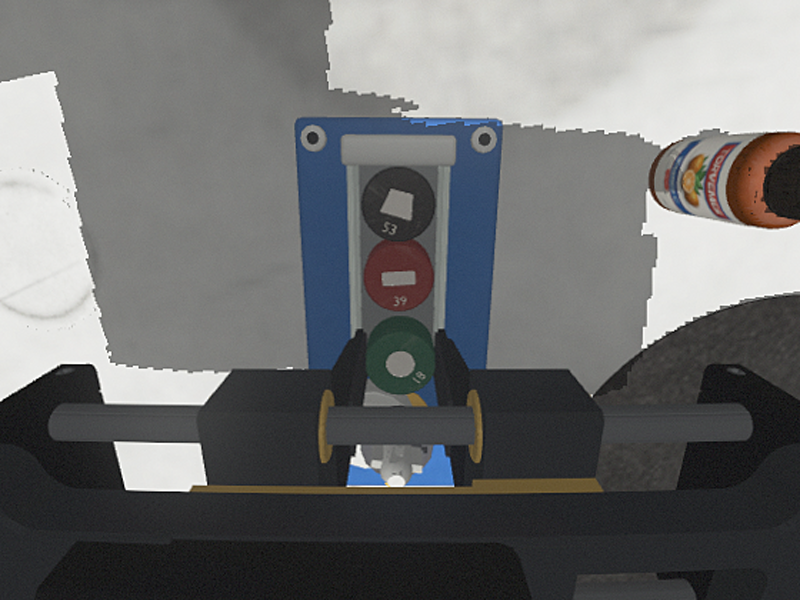

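Red stands next to black, (398,276) and (397,204), and green hangs over the free place at (399,358), about 2 mm too far back.

Emit:
jog_arm([
  [[2,0,0],0],
  [[2,0,4],0],
  [[2,0,7],0],
  [[2,0,9],0],
  [[2,0,10.5],0],
])

```text
t: 10.6
eef_pos: [637.8, -23.5, 45.3]
tcp_rot: [-3.141, 0.0, 1.429]
ft_force: [-7.9, 0.2, 22.1]
opening: 0.305
grip_force: 30.0
```

Emit:
jog_arm([
  [[0,0,0],0],
  [[0,0,0],0],
])

```text
t: 10.8
eef_pos: [637.7, -23.5, 45.3]
tcp_rot: [-3.141, 0.0, 1.429]
ft_force: [-3.2, 0.0, 8.1]
opening: 0.306
grip_force: 30.0
```

Emit:
jog_arm([
  [[0,0,0],0],
  [[0,0,0],0],
  [[0,0,-20],0],
  [[0,0,-60],0],
  [[0,0,-95],0],
], grip=0.5)

```text
t: 11.3
eef_pos: [637.8, -23.4, 140.6]
tcp_rot: [-3.141, -0.0, 1.429]
ft_force: [0.0, -0.2, 0.2]
opening: 0.5
grip_force: 0.0
```

Emit:
jog_arm([
  [[-70,0,0],0],
  [[-70,0,0],0],
  [[-70,0,0],0],
  [[-70,0,0],0],
  [[-70,0,0],0],
])

```text
t: 11.8
eef_pos: [628.0, -91.9, 139.4]
tcp_rot: [-3.141, -0.0, 1.429]
ft_force: [0.6, 0.1, -0.4]
opening: 0.497
grip_force: 0.0
```

Run:
```python
from h import *
s=state();print(s["t"],s["eef_pos"],s["tcp_rot"],s["opening"],s["grip_force"])
p=read_camera("wrist"); cv2.imwrite("pics/k.png",cv2.resize(p["img"][80:290,180:390],(800,800),interpolation=cv2.INTER_CUBIC)[:600])
cv2.imwrite("pics/k.png",cv2.resize(p["img"][100:280,160:400],(800,600),interpolation=cv2.INTER_CUBIC))
np.save("k.npy",p,allow_pickle=True)
for n,h in(("black_specimen",10),("red_specimen",10),("green_specimen",10)):
    x=fit_cyl(p,n,h); print(n,x, x and totool([*x[0],10],s))
```

```text
11.8 [628.02948883 -91.85241222 139.43978283] [-3.14112585e+00 -2.04333167e-04  1.42935630e+00] 0.4972593099335495 0.0
black_specimen (array([645.84130287,  36.59658575]), np.float64(0.9008498583569405), 0.67) [129.65076973  -0.41293384 129.46648434]
red_specimen (array([641.08238491,   7.40511476]), np.float64(0.9679276315789473), 0.79) [100.07994524  -1.00924248 129.4607204 ]
green_specimen (array([635.80763292, -24.06505129]), np.float64(0.9430147058823529), 0.72) [ 68.18046417  -1.79500912 129.45456907]
```

View pics/k.png

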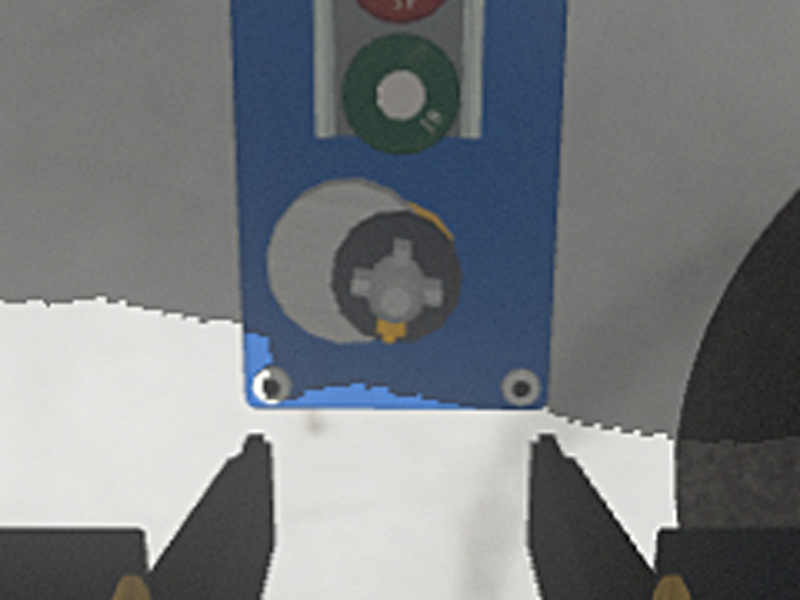

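The row stands level and in line: green at (401,94) and red above it. The yellow spline is at (390,330), with the opposite spline at (402,248), so the shaft is only some 6° clockwise of open. Now the lever.

Emit:
jog_arm([
  [[-113,-173,0],-0.13],
  [[-113,-173,0],-0.255],
  [[-113,-173,0],-0.255],
  [[-113,-173,0],-0.255],
  [[-113,-173,0],-0.255],
])

```text
t: 12.5
eef_pos: [437.0, -180.6, 139.9]
tcp_rot: [-3.14, -0.001, 1.682]
ft_force: [0.1, -0.6, -0.6]
opening: 0.5
grip_force: 0.0
```

Emit:
jog_arm([
  [[0,0,0],0],
  [[0,0,0],0],
  [[0,0,0],0],
])

```text
t: 12.8
eef_pos: [441.9, -179.7, 139.7]
tcp_rot: [3.141, 0.0, 1.685]
ft_force: [-0.3, -0.3, -0.3]
opening: 0.503
grip_force: 0.0
```

Run:
```python
from h import *
s=state();print(s["t"],s["eef_pos"],s["tcp_rot"],s["opening"],s["grip_force"])
p=read_camera("wrist"); cv2.imwrite("pics/l.png",cv2.resize(p["img"][60:330,100:460],(800,600),interpolation=cv2.INTER_CUBIC))
np.save("l.npy",p,allow_pickle=True)
k=np.load("k.npy",allow_pickle=True).item(); H=cv2.cvtColor(k["img"],cv2.COLOR_BGR2HSV)
T=lambda u,v,z: at_z(k,(160+u*.3-.35,100+v*.3-.35),z)[:2]
print("flange",T(397,277,36)); a,b,c,d=T(390,331,50),T(402,247,50),T(358,286,50),T(434,291,50)
print("spl",(a+b)/2,(c+d)/2,np.degrees(np.arctan2(*(a-b)[::-1])),np.degrees(np.arctan2(*(d-c)[::-1])),np.linalg.norm(a-b),np.linalg.norm(c-d))
for u,v in((270,386),(521,386)): print("scr",T(u,v,10))
```

```text
12.8 [ 441.88787599 -179.69380308  139.71747777] [3.14100686e+00 3.22446007e-04 1.68506880e+00] 0.5028879426938637 0.0
flange [629.58704415 -69.29061614]
spl [629.41509786 -69.18811241] [629.47365626 -68.94480069] -106.08928977696463 -11.939335776043094 21.042064352568026 18.39030936735102
scr [ 587.38165446 -102.04495088]
scr [ 659.75080842 -112.29547525]
```

View pics/l.png

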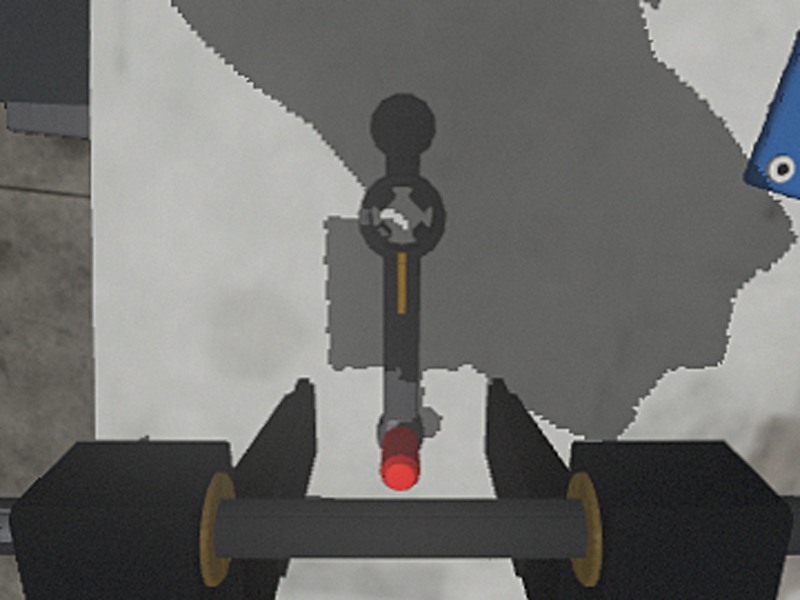

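The lever lies along the tool axis: hub (402,217), tail (403,126), yellow line at u=402 and handle top at (400,473).

Run:
```python
from h import *
k=np.load("l.npy",allow_pickle=True).item(); s=state()
for n,u,v,z in(("hub",402,217,18),("tail",403,125.5,18),("line1",402,253,12),("line2",402,312,12),("arm",402,370,12),("htop",400,474,47)):
    print(n,totool(at_z(k,(100+u*.45-.27,60+v*.45-.27),z),s).round(1))
print(s["joints"])
```

```text
hub [ 4.160e+01 -1.000e-01  1.216e+02]
tail [ 77.1   0.3 121.6]
line1 [ 2.580e+01 -1.000e-01  1.276e+02]
line2 [  0.2  -0.  127.6]
arm [-26.2  -0.  127.6]
htop [-57.4  -0.8  92.6]
[-5.24855709e-01  4.27725574e-01  2.02270344e+00  1.14780358e-04
  6.90855480e-01 -6.39360173e-01]
```

Emit:
jog_arm([
  [[1,1,40],0],
  [[1,1,80],0],
  [[1,1,105],0],
  [[1,1,112],0],
  [[1,1,112],0],
])

```text
t: 13.35
eef_pos: [441.9, -178.5, 27.1]
tcp_rot: [-3.14, -0.001, 1.685]
ft_force: [0.8, 0.7, -0.3]
opening: 0.499
grip_force: 0.0
```

Emit:
jog_arm([
  [[0,0,0],0],
  [[0,0,0],0],
  [[0,0,0],0],
  [[0,0,0],0],
  [[0,0,0],0],
], grip=1)

```text
t: 13.85
eef_pos: [441.8, -179.1, 28.2]
tcp_rot: [3.141, 0.0, 1.684]
ft_force: [0.4, 0.9, 5.2]
opening: 0.164
grip_force: 30.0
```

Emit:
jog_arm([
  [[0,0,-10],0],
  [[0,0,-40],0],
  [[0,0,-80],0],
  [[0,0,-110],0],
  [[0,0,-110],0],
])

```text
t: 14.35
eef_pos: [442.7, -179.5, 141.5]
tcp_rot: [3.137, 0.004, 1.684]
ft_force: [0.1, -0.6, -2.1]
opening: 0.165
grip_force: 30.0
```

Emit:
jog_arm([
  [[48,185,0],0.12],
  [[48,185,10],0.24],
  [[48,185,20],0.35],
  [[48,185,30],0.35],
  [[48,185,30],0.35],
])

```text
t: 14.85
eef_pos: [622.4, -108.2, 104.3]
tcp_rot: [-3.139, -0.0, 1.336]
ft_force: [-1.5, -0.5, -1.9]
opening: 0.168
grip_force: 30.0
```

Emit:
jog_arm([
  [[0,0,0],0],
  [[0,0,0],0],
  [[0,0,0],0],
  [[0,0,0],0],
])

```text
t: 15.25
eef_pos: [619.5, -111.0, 108.4]
tcp_rot: [3.141, 0.0, 1.333]
ft_force: [-0.1, -0.1, -1.9]
opening: 0.165
grip_force: 30.0
```

Run:
```python
from h import *
s=state();print(s["t"],s["eef_pos"],s["tcp_rot"],s["opening"],s["grip_force"],s["moment"])
p=read_camera("wrist"); cv2.imwrite("pics/m.png",cv2.resize(p["img"][80:260,160:400],(800,600),interpolation=cv2.INTER_CUBIC))
np.save("m.npy",p,allow_pickle=True)
```

```text
15.25 [ 619.54734736 -111.02822556  108.41898853] [3.14091632e+00 4.23587884e-05 1.33288149e+00] 0.16477066365747628 29.987032413482666 [-0.06840235  0.02879846 -0.00163912]
```

View pics/m.png

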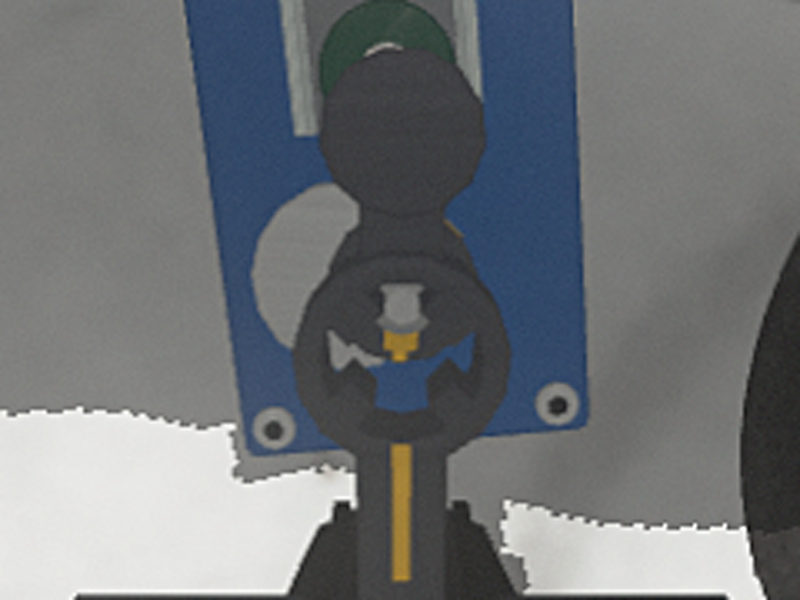

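Looking through the bore, the nose is at (403,305), the yellow spline tip at (400,358), and the hub rim spans u 297–510 and v 248–458. Only a small correction is needed.

Run:
```python
from h import *
k=np.load("m.npy",allow_pickle=True).item(); s=state(); zt=s["eef_pos"][2]-28.1
f=lambda u,v,z: totool(at_z(k,(160+u*.3-.35,80+v*.3-.35),z),s).round(2)
print("hubtop",f(403.5,248,zt+18),f(403.5,458,zt+18),f(297,353,zt+18),f(510,353,zt+18))
for n,u,v,z in(("line a",402,445,zt+12),("line b",402,580,zt+12),("tail",402,130,zt+18),("nose",403,302,57),("nose2",403,308,55),("yellow tip",400,359,49),("screwL",274,430,10),("screwR",557,404,10),("green lab",384,45,29)): print(n,f(u,v,z))
```

```text
hubtop [58.71 -0.09 10.1 ] [24.31 -0.07 10.1 ] [ 42.02 -17.06  10.08] [42.03 16.9  10.11]
line a [24.54 -0.31 16.1 ]
line b [-0.74 -0.3  16.1 ]
tail [76.39 -0.33 10.1 ]
nose [42.68 -0.12 51.41]
nose2 [41.09 -0.12 53.41]
yellow tip [29.06 -0.74 59.41]
screwL [  0.88 -33.14  98.39]
screwR [ 7.84 39.14 98.45]
green lab [93.   -4.17 79.41]
```

Emit:
jog_arm([
  [[0.8,-1.7,5],0.04],
  [[0.8,-1.7,15],0.04],
  [[0.8,-1.7,20],0.04],
  [[0.8,-1.7,20],0.04],
  [[0.8,-1.7,20],0.04],
])

```text
t: 15.8
eef_pos: [618.6, -109.3, 87.6]
tcp_rot: [-3.141, -0.0, 1.294]
ft_force: [0.0, 0.1, -1.8]
opening: 0.162
grip_force: 30.0
```

Emit:
jog_arm([
  [[0,0,3],0],
  [[0,0,6],0],
  [[0,0,6],0],
  [[0,0,6],0],
])

```text
t: 16.2
eef_pos: [618.6, -109.2, 81.7]
tcp_rot: [-3.142, -0.0, 1.294]
ft_force: [0.3, 0.1, -0.9]
opening: 0.163
grip_force: 30.0
```

Run:
```python
from h import *
s=state();print(s["t"],s["eef_pos"],s["tcp_rot"],s["opening"],s["ft_force"],s["moment"])
p=read_camera("wrist"); cv2.imwrite("pics/n.png",cv2.resize(p["img"][80:260,160:400],(800,600),interpolation=cv2.INTER_CUBIC))
np.save("n.npy",p,allow_pickle=True)
```

```text
16.2 [ 618.56356077 -109.24835178   81.73252555] [-3.14156969e+00 -1.56391374e-05  1.29382852e+00] 0.1629726421652752 [ 0.32801521  0.10724605 -0.85297458] [-0.09855139  0.02924414 -0.00390282]
```

View pics/n.png

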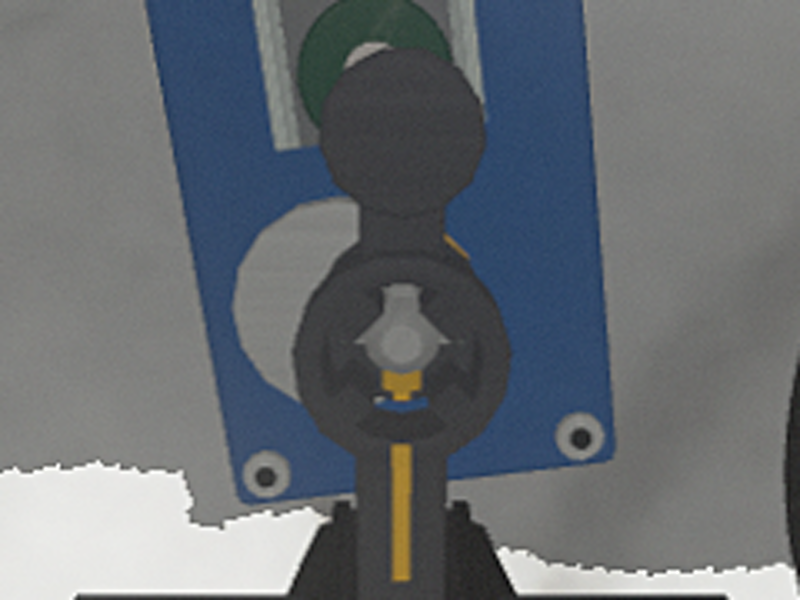

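The nose is at (402,342) and the yellow spline at (402,385), both centred in the groove line at u=402, so the angle matches. Checking the along-arm offset.

Run:
```python
from h import *
k=np.load("n.npy",allow_pickle=True).item(); s=state()
f=lambda u,v,z: totool(at_z(k,(160+u*.3-.35,80+v*.3-.35),z),s).round(2)
print("nose",f(402,342,58),"yellow tip",f(402,400,49),"L",f(357,340,50),"R",f(450,340,50),"back",f(402,285,49))
a=f(266,475,10);b=f(580,437,10);m=(a+b)[:2]/2;d=(b-a)[:2];d/=np.linalg.norm(d);print("from screws",m+37.6*np.array([d[1],-d[0]]))
```

```text
nose [40.82 -0.22 23.81] yellow tip [27.8  -0.21 32.81] L [39.38 -8.37 31.81] R [39.39  8.47 31.81] back [49.25 -0.22 32.81]
from screws [40.47321178 -0.37336572]
```

Emit:
jog_arm([
  [[-1,0,0],0],
  [[-1,0,2],0],
  [[-1,0,4],0],
  [[-1,0,5],0],
  [[-1,0,6],0],
])

```text
t: 16.75
eef_pos: [618.3, -110.1, 75.7]
tcp_rot: [3.142, -0.0, 1.294]
ft_force: [0.1, 1.2, -0.7]
opening: 0.164
grip_force: 30.0
```

Emit:
jog_arm([
  [[0,0,1],0],
  [[0,0,2],0],
  [[0,0,2],0],
])

```text
t: 17.05
eef_pos: [618.3, -110.1, 73.7]
tcp_rot: [3.142, -0.0, 1.294]
ft_force: [0.7, 1.9, -0.9]
opening: 0.164
grip_force: 30.0
```

Emit:
jog_arm([
  [[0.4,0,2],0],
  [[0.4,0,4],0],
  [[0.4,0,6],0],
  [[0.4,0,8],0],
  [[0.4,0,9],0],
])

```text
t: 17.55
eef_pos: [618.4, -109.8, 64.5]
tcp_rot: [-3.141, -0.0, 1.294]
ft_force: [0.9, 0.5, -1.4]
opening: 0.162
grip_force: 30.0
```

Emit:
jog_arm([
  [[0,0,0.5],0],
  [[0,0,1],0],
  [[0,0,1],0],
])

```text
t: 17.85
eef_pos: [618.4, -109.9, 64.1]
tcp_rot: [3.141, -0.0, 1.294]
ft_force: [-1.6, -0.0, 2.5]
opening: 0.165
grip_force: 30.0
```

The lever is seated: its underside is at about 36 mm with light contact. I'll swing it clockwise about the hub.

Emit:
jog_arm([
  [[0.2,-4.2,0],0.1],
  [[0.8,-8.3,0],0.2],
  [[1.9,-12.3,0],0.3],
  [[3.3,-16.2,0],0.4],
  [[5.1,-20,0],0.5],
])

```text
t: 18.35
eef_pos: [601.0, -98.9, 64.1]
tcp_rot: [3.141, -0.001, 0.79]
ft_force: [2.9, 5.2, 1.1]
opening: 0.166
grip_force: 30.0
```

Emit:
jog_arm([
  [[0,0,0],0],
  [[0,0,0],0],
])

```text
t: 18.55
eef_pos: [601.0, -99.1, 64.1]
tcp_rot: [3.141, -0.001, 0.795]
ft_force: [1.9, 5.8, 1.7]
opening: 0.166
grip_force: 30.0
```

Emit:
jog_arm([
  [[0.7,-4.2,0],0.1],
  [[1.3,-8.3,0],0.2],
  [[2.4,-12.3,0],0.3],
  [[3.8,-16.2,0],0.4],
  [[5.6,-20,0],0.5],
])

```text
t: 19.05
eef_pos: [590.5, -81.4, 64.1]
tcp_rot: [3.141, -0.001, 0.291]
ft_force: [1.9, 2.8, 1.6]
opening: 0.166
grip_force: 30.0
```

Emit:
jog_arm([
  [[0,0,0],0],
  [[0,0,0],0],
])

```text
t: 19.25
eef_pos: [590.6, -81.5, 64.0]
tcp_rot: [3.141, -0.001, 0.297]
ft_force: [1.4, 3.7, 3.2]
opening: 0.166
grip_force: 30.0
```

Run:
```python
from h import *
s=state();print(s["t"],s["tcp_rot"],s["ft_force"],s["moment"])
```

```text
19.25 [ 3.14124724e+00 -8.04140089e-04  2.97455083e-01] [1.40740693 3.70992037 3.20527817] [ 0.73475892 -0.21933227  0.12001179]
```

Emit:
jog_arm([
  [[0.2,-4.2,0],0.1],
  [[0.8,-8.3,0],0.2],
  [[1.9,-12.3,0],0.3],
  [[3.3,-16.2,0],0.4],
  [[3.3,-16.2,0],0.4],
])

```text
t: 19.75
eef_pos: [589.1, -65.0, 64.0]
tcp_rot: [3.141, -0.001, -0.105]
ft_force: [0.2, 1.5, 3.5]
opening: 0.165
grip_force: 30.0
```

Emit:
jog_arm([
  [[0,-1.7,0],0.04],
  [[0.1,-3.3,0],0.08],
  [[0.1,-3.3,0],0.08],
])

```text
t: 20.05
eef_pos: [589.5, -62.0, 64.0]
tcp_rot: [3.142, -0.001, -0.182]
ft_force: [1.3, 2.7, 4.1]
opening: 0.164
grip_force: 30.0
```

Run:
```python
from h import *
s=state();print(s["t"],s["eef_pos"],s["tcp_rot"],s["ft_force"],s["moment"])
```

```text
20.05 [589.50292033 -61.97805355  63.96213321] [ 3.14152475e+00 -9.34471470e-04 -1.82418982e-01] [1.34152087 2.70167199 4.14008333] [ 0.40243017 -0.30831697  0.10913155]
```

Emit:
jog_arm([
  [[0,-1.7,0],0.04],
  [[0,-1.7,0],0.04],
])

```text
t: 20.25
eef_pos: [589.8, -60.4, 64.0]
tcp_rot: [3.142, -0.001, -0.223]
ft_force: [2.1, 1.0, 3.7]
opening: 0.163
grip_force: 30.0
```

Emit:
jog_arm([
  [[0,-1.7,0],0.04],
  [[0,-1.7,0],0.04],
])

```text
t: 20.45
eef_pos: [590.2, -58.7, 64.0]
tcp_rot: [3.142, -0.001, -0.264]
ft_force: [1.3, 0.6, 4.2]
opening: 0.167
grip_force: 30.0
```

Run:
```python
from h import *
s=state();print(s["t"],s["eef_pos"],s["tcp_rot"],s["ft_force"],s["moment"])
```

```text
20.45 [590.2418709  -58.71592952  63.97310764] [ 3.14151560e+00 -1.12773362e-03 -2.63500335e-01] [1.31546007 0.61968177 4.21340275] [ 0.07120762 -0.44095776  0.18330364]
```

Emit:
jog_arm([
  [[0,-1.2,0],0.03],
  [[0,-1.2,0],0.03],
  [[0,-1.2,0],0.03],
])

```text
t: 20.75
eef_pos: [590.5, -57.5, 63.9]
tcp_rot: [-3.142, -0.001, -0.294]
ft_force: [3.6, -0.0, 5.2]
opening: 0.166
grip_force: 30.0
```

Run:
```python
from h import *
s=state();print(s["t"],s["eef_pos"],s["tcp_rot"],s["ft_force"],s["moment"])
```

```text
20.75 [590.53936256 -57.54239939  63.93479251] [-3.14156942e+00 -1.12178350e-03 -2.93687920e-01] [ 3.55236198 -0.04966799  5.20092294] [-0.07725258 -0.58402414  0.199345  ]
```

Emit:
jog_arm([
  [[0,-1.2,0],0.03],
  [[0,-1.2,0],0.03],
  [[0,-1.2,0],0.03],
])

```text
t: 21.05
eef_pos: [590.9, -56.4, 63.9]
tcp_rot: [3.142, -0.001, -0.324]
ft_force: [4.6, -1.7, 4.6]
opening: 0.165
grip_force: 30.1
```

Run:
```python
from h import *
s=state();print(s["t"],s["eef_pos"],s["tcp_rot"],s["ft_force"],s["moment"])
for n in("scene","side"):
    p=read_camera(n)
    E=[]
    for o in("green_specimen","red_specimen","black_specimen"):
        x=fit_cyl(p,o,10); print(n,o,x)
    for z,o in((40,"lever"),):
        q=cut_out(o,p)
        if q: print(n,o,q[0]["p"],q[0]["box"])
```

```text
21.05 [590.87023839 -56.4084987   63.94443611] [ 3.14154546e+00 -1.15756681e-03 -3.24364758e-01] [ 4.59337787 -1.7034744   4.57403132] [-0.4215261  -0.80312211  0.25503223]
scene green_specimen None
scene red_specimen (array([551.0619917 , -13.79861567]), np.float64(0.42061855670103093), 0.46)
scene black_specimen None
scene lever 0.86 [249.7, 225.6, 331.9, 252.5]
side green_specimen (array([640.30191056, -18.37140629]), np.float64(0.38405797101449274), 0.56)
side red_specimen (array([638.50709108,   9.78684176]), np.float64(0.6056338028169014), 0.59)
side black_specimen None
side lever 0.8 [260.7, 186.3, 306.3, 210.5]
```

Emit:
jog_arm([
  [[-0.5,-1.7,0],0.04],
  [[-0.5,-1.7,0],0.04],
  [[-0.5,-1.7,0],0.04],
])

```text
t: 21.85
eef_pos: [591.3, -55.0, 64.0]
tcp_rot: [3.141, -0.002, -0.365]
ft_force: [6.6, -4.9, 3.9]
opening: 0.17
grip_force: 30.2
```

```bash
cat > t.py <<'E'
from h import *
s=state();r=s["eef_pos"]-np.array([630,-70.5,0]);F=s["ft_force"];print(s["t"],s["eef_pos"],s["tcp_rot"][2],F,s["moment"],"T",(r[0]*F[1]-r[1]*F[0])/1000+s["moment"][2])
E
python3 t.py
python3 - <<'E'
from h import *
p=read_camera("wrist"); np.save("w.npy",p,allow_pickle=True); s=state()
im=p["img"]; H=cv2.cvtColor(im,cv2.COLOR_BGR2HSV)
m=((H[...,0]>15)&(H[...,0]<32)&(H[...,1]>120)&(H[...,2]>90)).astype(np.uint8); m[240:]=0
n,l,st,c=cv2.connectedComponentsWithStats(m)
for i in range(1,n):
    if st[i,4]>8:
        v,u=np.nonzero(l==i); X=np.array([at_z(p,q,48)[:2] for q in zip(u,v)]); d=np.linalg.svd(X-X.mean(0))[2][0]
        print("yellow",c[i].round(1),st[i].tolist(),X.mean(0).round(1),np.arctan2(d[1],d[0]).round(3))
for o in("green_specimen","red_specimen","black_specimen"): print(o,fit_cyl(p,o,10))
E
```

```text
21.85 [591.29808701 -55.01130933  63.98401188] -0.36469708284988434 [ 6.57538855 -4.92703132  3.89094582] [-0.98086516 -1.07299737  0.51475685] T 0.6035982247935272
yellow [23.  25.2] [7, 18, 25, 13, 112] [752.6  19.4] 1.5
yellow [282.2 202.4] [277, 199, 12, 7, 64] [620.2 -68.7] 1.306
yellow [279.5 226.4] [277, 214, 6, 26, 155] [607.3 -62.1] 2.78
green_specimen (array([639.4580141 , -21.07795202]), np.float64(0.9202797202797203), 0.63)
red_specimen (array([640.49688756,   7.55889367]), np.float64(0.8475499092558983), 0.94)
black_specimen (array([644.87240565,  37.2991329 ]), np.float64(0.7968407196138657), 0.74)
```

Emit:
jog_arm([
  [[0,0,0],0],
  [[0,0,0],0],
  [[0,0,0],0],
  [[0,0,0],0],
], grip=0.5)

```text
t: 22.45
eef_pos: [589.9, -54.0, 63.3]
tcp_rot: [3.141, 0.002, -0.366]
ft_force: [-0.1, 0.3, -0.3]
opening: 0.439
grip_force: 0.0
```

Emit:
jog_arm([
  [[0,0,-20],0],
  [[0,0,-60],0],
  [[0,0,-100],0],
  [[0,0,-120],0],
  [[0,0,-120],0],
])

```text
t: 22.95
eef_pos: [591.3, -54.2, 186.6]
tcp_rot: [-3.141, -0.004, -0.366]
ft_force: [0.4, 0.2, -1.1]
opening: 0.499
grip_force: 0.0
```

Emit:
jog_arm([
  [[-40,0,0],0],
  [[-40,0,0],0],
  [[-40,0,0],0],
  [[-40,0,0],0],
  [[-40,0,0],0],
])

```text
t: 23.45
eef_pos: [553.7, -40.2, 183.2]
tcp_rot: [3.142, 0.0, -0.366]
ft_force: [-0.6, -0.2, -0.4]
opening: 0.502
grip_force: 0.0
```

Run:
```python
from h import *
p=read_camera("wrist"); s=state(); print(s["t"],s["eef_pos"],s["ft_force"],s["tcp_rot"])
im=p["img"]; H=cv2.cvtColor(im,cv2.COLOR_BGR2HSV)
m=((H[...,0]>15)&(H[...,0]<32)&(H[...,1]>120)&(H[...,2]>90)).astype(np.uint8); m[240:]=0
n,l,st,c=cv2.connectedComponentsWithStats(m)
for i in range(1,n):
    if st[i,4]>8:
        v,u=np.nonzero(l==i); X=np.array([at_z(p,q,48)[:2] for q in zip(u,v)]); d=np.linalg.svd(X-X.mean(0))[2][0]
        print("yellow",c[i].round(1),st[i].tolist(),X.mean(0).round(1),np.arctan2(d[1],d[0]).round(3))
for o in("green_specimen","red_specimen","black_specimen"): print(o,fit_cyl(p,o,10))
q=cut_out("lever",p)
for a in q[:1]:
    print(a["p"],a["box"])
g=im[150:250:4,200:360:6].mean(2).astype(int)
```

```text
23.5 [553.65970188 -40.18662153 183.31991288] [-0.24935115 -0.31596572  0.10275606] [ 3.14155878e+00  3.15322201e-04 -3.66363645e-01]
yellow [121.8  12.6] [112, 8, 16, 8, 40] [754.   24.7] 1.483
yellow [282.  122.3] [278, 119, 8, 7, 35] [620.1 -69.1] 1.494
yellow [281.4 129.9] [280, 128, 4, 5, 17] [614.  -66.2] 3.067
yellow [283.1 145. ] [281, 134, 5, 24, 79] [600.6 -62.8] 2.885
green_specimen (array([638.31244016, -21.82521952]), np.float64(0.9238754325259516), 0.67)
red_specimen (array([639.94125758,   8.28650217]), np.float64(0.9122222222222223), 0.71)
black_specimen (array([643.99414629,  38.35071179]), np.float64(0.8078175895765473), 0.62)
0.7 [136.1, 59.3, 331.4, 183.1]
```

```bash
python3 -c "
from cell import job_done; print(job_done())"
```

```text
the job is handed in; nothing more can be done
None
```

I handed the job in at about 23.5 s: the green and red specimens stand in the trough beside the black one, about 30 mm apart. The lever is fully down on the shaft and swung clockwise to where the torque jumped as at the stop. I confirmed the final state by camera measurements and forces only, because the picture limit was used up, and `job_done()` returned no verdict.

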